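Cycle the red pull switch on the bench

ROBOT

A 7-joint arm with a two-finger parallel gripper is mounted at the origin on a cart in front of the work surface, level with it; the furniture and walls round the work are solid. World frame = base frame: x ahead of the robot, y to its left, z up, the work surface at z = 0. Lengths are in m, angles in rad, forces in N, time in s.
With the tool pointing down it reaches from about 0.4 to 0.75 m from the base axis. Payload 19.5 kg.
Tool frame: the origin (TCP) lies midway between the tips of the shut fingers; the grasp point (between the pads) lies ctrl.hold_point_z behind it (ctrl.hold_point_z is the distance from the TCP to the grasp point, in m); z points along the fingers, y is the line along which they close (so a half turn about z gives the same grasp; the last joint's range is limited). The gripper opens to 85 mm and grips with 20 to 120 N. Pads are 22 mm wide; open, the fingers measure 114 mm over their backs; the gripper's body (76 mm by 85 mm) begins 54 mm behind the grasp point. The pads swing forward as they close: fully open they stand 13 mm farther back than shut.
Start: joints at [-1.344, 0.707, -0.028, 1.485, 0.022, 0.951, -0.075], TCP at [0.153, 0.554, 0.231] pointing down, gripper open.
Joint ranges: [-2.71, 2.71], [-0.32, 2.16], [-1.57, 1.52], [0, 2.45], [-1.46, 4.6], [0, 2.02], [-2.83, 2.83]. Speed limits (rad/s): [1.89, 1.89, 2.57, 2.57, 3.01, 3.01, 3.01].

INTERFACE

Orientations are given as a 3x3 rotation matrix whose columns are the frame's x, y, z axes.
In Python, from cell import ctrl, cams, models gives the robot as it stands. The module is installed in compiled form; this text tells all that it offers.
- The arm moves only by the tool move_arm, never from a script. Its argument "commands" is a list of rows, each an object with "jaw": the opening, from 0 (shut) to 1 (fully open); "slide": the shift along the tool's x, y, z in units of 25 mm (1.0 is 25 mm), a list of three; "twist": the turn, a rotation vector about the tool's x, y, z in units of 5 degrees (1.0 is 5 degrees), a list of three. In form: [{"jaw": jaw, "slide": [x, y, z], "twist": [rx, ry, rz]}, ...]. A call has 1 to 12 rows; each row is the pose to reach, as a shift and turn from the pose commanded when the call began, along the tool's axes at that moment; what a row does not reach only later rows make up. A row lasts 1/12 s, in which the tool goes at most 41.7 mm and 7.16 degrees, less where a joint would pass 70% of its speed; a pose out of reach is approached as far as the arm can. A call with a gripper value outside its range is refused whole. The fingers move at their own pace and stop on an object; the grip force is fixed at half the most. Time passes only in rows, so rows that repeat a pose let the fingers close. It gives the time, the measured TCP pose, the force, the opening and the grip force at its end, in the units of the state.
- ctrl.get_state(): the state, without advancing time (a new reading comes with each control period).
- cams.camera(name): name is "side" or "top"; returns a dict with "pixels" (420x560x3 uint8, blue, green, red), "z_map" (420x560 float32, m along the optical axis (not along the pixel's ray), 0 where there is no reading), "camera_matrix" (3x3 intrinsics, pixels), "dist" ([k1, k2, p1, p2, k3] as OpenCV has them; the pictures are not rectified), "pose" (4x4, takes a point from camera to world coordinates). Camera axes: x right, y up, looking along -z (the intrinsics and any distortion apply to the point x, -y, -z); pixel columns grow to the right and rows downward; lengths in m; the calibration is good to about 2 mm. A picture is of the moment at which its call begins.
- ctrl.hand_in(): hands the job in; it is judged then, once.
Trained networks look in the newest picture that a camera, given by its name, has taken for a name from the list of things; names that differ only in an ending like _2 or _b are one class to them, and where a whole thing is asked for, a point or a joint stands for the part that bears it (a point fixed in the world has none). Each returns a list of dicts, best first, with "score" (0 to 1); they miss things now and then, are a little off and sometimes report something else, mostly with a low value. They report only what shows in the picture. A call takes as long as a camera call. They do not tell look-alikes from the thing itself.
- models.trace(camera, label): "region" (420x560 bool, what is visible of it) and "at" ([column, row] in pixels, amid what is visible of it).
- models.spot_point(camera, label): "at" ([column, row] in pixels: a listed point, or the origin of a listed thing).
The state is a dict: "time_s": time; "joint_positions": joint angles; "joint_velocities": joint speeds; "joint_torque": joint torques, N m; "tool_pos": TCP position; "orientation": TCP orientation; "wrist_force": force on the tool from outside, world axes, zero at the start; "moment": the same for the moment, N m; "grip_width": opening from 0.0 (shut) to 1.0 (fully open); "grip_force": force on a finger pad.
Only numpy, scipy, OpenCV 4.12 (cv2) and the standard library are available. Lean on these libraries where they do the work, as an engineer would, in place of code of your own. Each camera call takes 0.05 s, during which the arm holds its last target. There are 200 camera calls.

TASK

Power-cycle the circuit with the red pull switch: pull the red knob straight up until it clicks out at its stop, then push it back down until it is fully home, and let go. Leave the yellow pull switch alone.

Things in the scene. Friction and masses are not known exactly. Their poses are not given: they have to be found in the camera images.
- red_grip (a point): centre of the grip of the red knob (moves with it): an upright ribbed cylinder, 32 mm across, 31 mm tall, on a 12 mm stem on a grey box 100x76x48 mm fixed to the bench. Slides up and down; grip it from above at any yaw. When home, this point is 82 mm above the bench, 34 mm above the box's flat top; the knob spans 16 mm below to 15 mm above it; a 21 mm wide bush round the stem ends 29 mm below it
- red_knob (a joint): how far the red knob is pulled up, in m: 0 = fully home, 0.022 = out at its stop. A sprung detent holds it at both ends: it resists with some 6 to 9 N at first, less towards half way (0.011), and from about 4 mm past half way drives on by itself to the far end; the same coming back. It stays at either end when let go
- yellow_grip (a point): the same point of the yellow knob, on a like grey box of its own with the same sizes, also fixed, 0.2 m or more away. Not to be operated
- yellow_knob (a joint): how far the yellow knob is pulled up, in m: 0 = fully home, as it starts and must stay
There are look-alikes about, which are no part of the job. Leave any orange look-alike of the part that bears yellow_grip alone. Leave any orange look-alike of the part that bears red_grip alone.

How it is judged:
By the outcome, as a careful person would: the job done as asked, in the order asked, and still so for the second after the job is handed in, with the robot touching nothing.
It also fails if it takes over 32 s, if anything falls off the work surface, if the arm or the gripper's body presses on something with over 40 N, if the wrist force passes 120 N, or if a joint passes its speed limit or range.

## Working session

There is one attempt and no reset: what is moved stays moved. The work goes in short steps, Python scripts to look and compute and a tool call to move; the robot and the scene stay as the last step left them, time stands still between calls to the robot, and variables do not carry over. Pictures are saved under pics/ and viewed, at most 10 in all, crops included, and the job is handed in when it is done.

Besides the shell and the picture viewer there is one more tool, called in YAML: its name, and indented under it one key for each argument. move_arm: Moves the arm, as the interface text tells. Its arguments: {"type":"object","properties":{"commands":{"type":"array","items":{"type":"object","properties":{"jaw":{"type":"number"},"slide":{"type":"array","items":{"type":"number"}},"twist":{"type":"array","items":{"type":"number"}}}}}},"required":["commands"]}

```bash
mkdir -p pics; cat > h.py <<'E'
import numpy as np, cv2
from cell import ctrl, cams, models
def world(c,px,z=None):
    K=np.array(c["camera_matrix"]);d=np.array(c["dist"]);P=np.array(c["pose"])
    u=cv2.undistortPoints(np.array([[px]],float),K,d)[0,0]
    r=np.array([u[0],-u[1],-1.])
    if z is None:
        x,y=int(round(px[0])),int(round(px[1])); w=c["z_map"][max(y-2,0):y+3,max(x-2,0):x+3]; s=np.median(w[w>0]) if (w>0).any() else np.nan
    else:
        s=(z-P[2,3])/(P[:3,:3]@r)[2]
    return P[:3,:3]@(r*s)+P[:3,3]
E
python3 - <<'E'
from h import *
s=ctrl.get_state(); print(s["time_s"],s["tool_pos"],s["orientation"],ctrl.hold_point_z,s["wrist_force"])
ims=[]
for n in("top","side"):
    c=cams.camera(n); cv2.imwrite(f"pics/{n}0.png",c["pixels"])
    for l in("red_grip","yellow_grip"):
        for f in(models.trace,models.spot_point):
            for r in f(n,l): print(n,l,f.__name__,round(r["score"],2),np.round(r["at"]),"z.082:",world(c,r["at"],.082).round(3),"depth:",world(c,r["at"]).round(3))
E
```

```text
0.0 [0.15261689 0.55412533 0.23084411] [[-9.64103913e-01  2.65525107e-01 -2.51251840e-04]
 [ 2.65525225e-01  9.64103391e-01 -1.00306173e-03]
 [-2.41053228e-05 -1.03376944e-03 -9.99999465e-01]] 0.0187 [-1.05242522  0.3374744  -1.13543462]
top red_grip call 0.72 [179. 275.] z.082: [0.341 0.136 0.082] depth: [0.34  0.134 0.095]
top red_grip call 0.61 [222. 187.] z.082: [0.566 0.039 0.082] depth: [0.563 0.037 0.096]
top red_grip call 0.69 [182. 276.] z.082: [0.338 0.13  0.082] depth: [0.338 0.127 0.096]
top red_grip call 0.52 [219. 189.] z.082: [0.561 0.045 0.082] depth: [0.564 0.046 0.069]
top yellow_grip call 0.5 [360. 238.] z.082: [ 0.445 -0.316  0.082] depth: [ 0.443 -0.314  0.097]
top yellow_grip call 0.49 [250. 250.] z.082: [ 0.407 -0.039  0.082] depth: [ 0.406 -0.04   0.098]
top yellow_grip call 0.7 [249. 252.] z.082: [ 0.403 -0.038  0.082] depth: [ 0.401 -0.039  0.097]
top yellow_grip call 0.43 [360. 239.] z.082: [ 0.442 -0.315  0.082] depth: [ 0.441 -0.313  0.096]
side red_grip call 0.98 [346. 271.] z.082: [0.338 0.133 0.082] depth: [0.34  0.147 0.091]
side red_grip call 0.74 [210. 243.] z.082: [0.558 0.042 0.082] depth: [0.558 0.045 0.084]
side red_grip call 0.94 [347. 268.] z.082: [0.335 0.125 0.082] depth: [0.338 0.146 0.095]
side red_grip call 0.82 [209. 242.] z.082: [0.561 0.037 0.082] depth: [0.559 0.046 0.086]
side yellow_grip call 0.91 [299. 220.] z.082: [ 0.402 -0.045  0.082] depth: [ 0.403 -0.021  0.094]
side yellow_grip call 0.48 [280. 170.] z.082: [ 0.441 -0.329  0.082] depth: [ 0.441 -0.305  0.091]
side yellow_grip call 0.85 [298. 221.] z.082: [ 0.404 -0.041  0.082] depth: [ 0.405 -0.02   0.092]
side yellow_grip call 0.47 [278. 175.] z.082: [ 0.444 -0.29   0.082] depth: [ 0.444 -0.302  0.077]
```

View pics/top0.png

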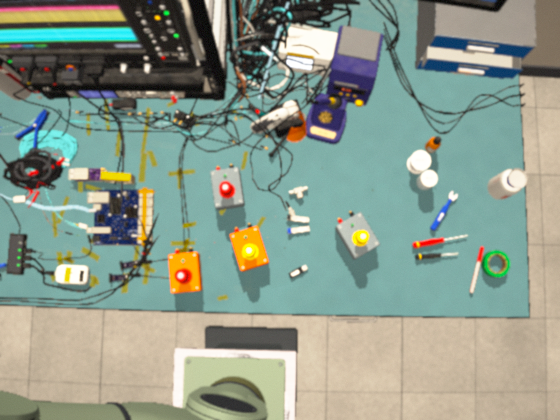

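View pics/side0.png

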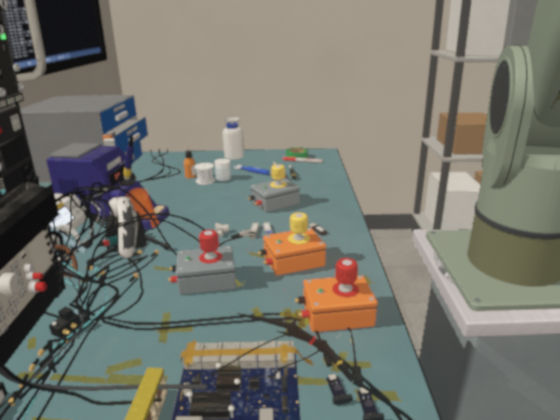

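The views show two red knobs. One is on an orange box, at top (179,275) and side (346,271); it's a look-alike. The other is on a grey box, at top (222,187) and side (210,243). The yellow knobs are on an orange box at top (250,250) and a grey box at top (360,238). I choose the red knob on the grey box and will check it in a crop.

```bash
python3 - <<'E'
from h import *
t=cams.camera("top"); s=cams.camera("side")
a=cv2.resize(t["pixels"][150:225,180:260],(400,375),interpolation=cv2.INTER_CUBIC)
b=cv2.resize(s["pixels"][220:295,170:250],(400,375),interpolation=cv2.INTER_CUBIC)
cv2.imwrite("pics/crop.png",np.hstack([a,b]))
for n,c,px in(("top",t,(222,187)),("side",s,(210,243))):
    for r in models.trace(n,"red_grip"):
        if np.hypot(*(np.array(r["at"])-px))>15: continue
        v,u=np.nonzero(r["region"]); p=np.array([world(c,(x,y)) for x,y in zip(u,v)])
        B=c["pixels"][v,u].astype(int); red=(B[:,2]>100)&(B[:,2]>2*B[:,1])
        k=p[red&(p[:,2]>.068)]; top=p[red&(p[:,2]>.09)]
        print(n,len(p),"knob",k.mean(0).round(4),k.min(0).round(4),k.max(0).round(4),"top",len(top),top.mean(0).round(4),top.min(0).round(3),top.max(0).round(3))
# tall things near the path
D=[world(t,(x,y)) for x in range(0,400,4) for y in range(60,330,4)]
D=np.array(D); D=D[np.isfinite(D[:,2])&(D[:,2]>.1)]
print(D[(D[:,0]<.85)&(D[:,0]>.2)].round(2)[::6].tolist()[:40])
E
```

```text
top 127 knob [0.5619 0.0266 0.0923] [0.5496 0.0142 0.073 ] [0.5776 0.0414 0.0978] top 69 [0.5634 0.0287 0.0952] [0.55  0.016 0.091] [0.578 0.041 0.098]
side 434 knob [0.5607 0.0413 0.0846] [0.5469 0.0251 0.0681] [0.5765 0.0458 0.0969] top 92 [0.5609 0.0387 0.0938] [0.548 0.025 0.09 ] [0.577 0.045 0.097]
[[0.83, 0.59, 0.21], [0.85, 0.6, 0.18], [0.83, 0.55, 0.24], [0.8, 0.51, 0.3], [0.79, 0.49, 0.31], [0.82, 0.54, 0.21], [0.78, 0.47, 0.32], [0.8, 0.46, 0.33], [0.77, 0.49, 0.26], [0.8, 0.5, 0.22], [0.81, 0.47, 0.26], [0.8, 0.43, 0.32], [0.79, 0.48, 0.21], [0.81, 0.47, 0.22], [0.78, 0.41, 0.32], [0.8, 0.4, 0.32], [0.79, 0.45, 0.21], [0.78, 0.41, 0.27], [0.81, 0.41, 0.26], [0.8, 0.37, 0.32], [0.79, 0.42, 0.21], [0.78, 0.38, 0.29], [0.8, 0.36, 0.32], [0.76, 0.37, 0.27], [0.78, 0.36, 0.29], [0.8, 0.34, 0.32], [0.76, 0.36, 0.27], [0.79, 0.35, 0.27], [0.76, 0.37, 0.19], [0.8, 0.36, 0.21], [0.79, 0.31, 0.32], [0.79, 0.36, 0.18], [0.77, 0.3, 0.32], [0.8, 0.29, 0.33], [0.79, 0.33, 0.2], [0.82, 0.32, 0.22], [0.81, 0.28, 0.3], [0.79, 0.31, 0.2], [0.82, 0.3, 0.21], [0.81, 0.26, 0.31]]
```

View pics/crop.png

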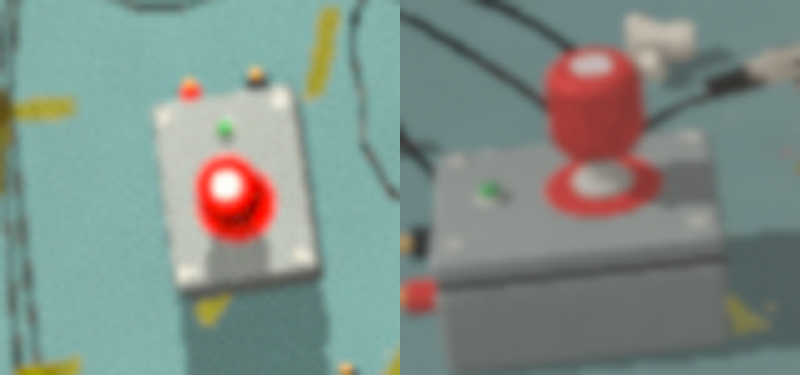

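The crop shows the left view's red knob at about (235,190), on a grey box. The right view shows the same knob on its stem with the red ring below it. This is the target, with its centre at about (0.562, 0.030). I'll move over it first.

move_arm:
  commands:
    - {"jaw": 1, "slide": [-1.6, -1.2, 0], "twist": [0, 0, 0]}
    - {"jaw": 1, "slide": [-3.2, -2.4, 0], "twist": [0, 0, 0]}
    - {"jaw": 1, "slide": [-4.8, -3.6, 0], "twist": [0, 0, 0]}
    - {"jaw": 1, "slide": [-6.4, -4.8, 0], "twist": [0, 0, 0]}
    - {"jaw": 1, "slide": [-7.9, -5.9, 0], "twist": [0, 0, 0]}
    - {"jaw": 1, "slide": [-9.4, -7.0, 0], "twist": [0, 0, 0]}
    - {"jaw": 1, "slide": [-10.9, -8.1, 0], "twist": [0, 0, 0]}
    - {"jaw": 1, "slide": [-12.4, -9.2, 0], "twist": [0, 0, 0]}
    - {"jaw": 1, "slide": [-13.9, -10.4, 0], "twist": [0, 0, 0]}
    - {"jaw": 1, "slide": [-15.3, -11.4, 0], "twist": [0, 0, 0]}
    - {"jaw": 1, "slide": [-16.4, -12.2, 0], "twist": [0, 0, 0]}
    - {"jaw": 1, "slide": [-17, -12.7, 0], "twist": [0, 0, 0]}

```text
time_s: 1.7
tool_pos: [0.4607, 0.1578, 0.2315]
orientation: [[-0.964, 0.266, 0.0], [0.266, 0.964, 0.0], [-0.0, 0.0, -1.0]]
wrist_force: [0.7, 1.4, 0.3]
grip_width: 0.999
grip_force: 0.0
```

move_arm:
  commands:
    - {"jaw": 1, "slide": [-1.2, -0.9, 0], "twist": [0, 0, 0]}
    - {"jaw": 1, "slide": [-2.4, -1.8, 0], "twist": [0, 0, 0]}
    - {"jaw": 1, "slide": [-3.5, -2.6, 0.4], "twist": [0, 0, 0]}
    - {"jaw": 1, "slide": [-4.3, -3.2, 1.2], "twist": [0, 0, 0]}
    - {"jaw": 1, "slide": [-4.3, -3.2, 2], "twist": [0, 0, 0]}
    - {"jaw": 1, "slide": [-4.3, -3.2, 2.8], "twist": [0, 0, 0]}
    - {"jaw": 1, "slide": [-4.3, -3.2, 2.8], "twist": [0, 0, 0]}
    - {"jaw": 1, "slide": [-4.3, -3.2, 2.8], "twist": [0, 0, 0]}
    - {"jaw": 1, "slide": [-4.3, -3.2, 2.8], "twist": [0, 0, 0]}

```text
time_s: 2.45
tool_pos: [0.5424, 0.0542, 0.1624]
orientation: [[-0.964, 0.265, 0.001], [0.265, 0.964, 0.0], [-0.001, 0.0, -1.0]]
wrist_force: [0.3, -0.4, 0.7]
grip_width: 0.999
grip_force: 0.0
```

```bash
python3 - <<'E'
from h import *
t=cams.camera("top"); s=cams.camera("side"); S=ctrl.get_state(); print(S["time_s"],S["tool_pos"])
a=cv2.resize(t["pixels"][140:240,170:270],(400,400),interpolation=cv2.INTER_CUBIC)
b=cv2.resize(s["pixels"][170:300,150:280],(400,400),interpolation=cv2.INTER_CUBIC)
cv2.imwrite("pics/pre.png",np.hstack([a,b]))
E
```

```text
2.55 [0.54245772 0.05421039 0.1625661 ]
```

View pics/pre.png

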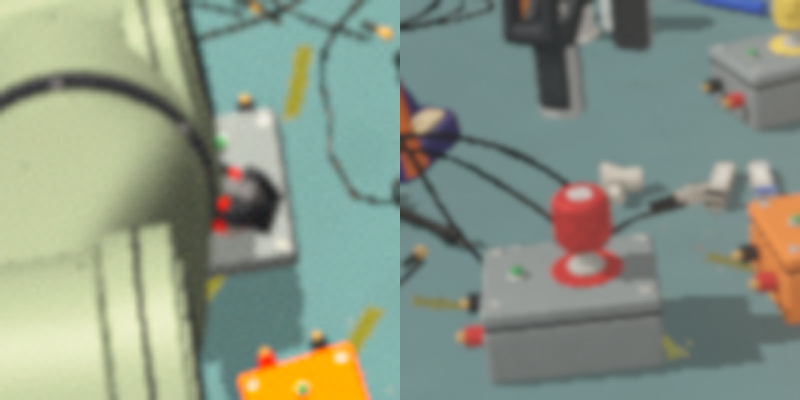

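The left view shows the arm covering the box, with one open finger at about (245,200). The right view shows the fingers above the knob at (580,215), so they're still clear of it. Next I'll correct sideways.

move_arm:
  commands:
    - {"jaw": 1, "slide": [-0.5, -0.35, 0], "twist": [0, 0, 0]}
    - {"jaw": 1, "slide": [-1.03, -0.71, 0], "twist": [0, 0, 0]}
    - {"jaw": 1, "slide": [-1.03, -0.71, 0.8], "twist": [0, 0, 0]}
    - {"jaw": 1, "slide": [-1.03, -0.71, 1.6], "twist": [0, 0, 0]}
    - {"jaw": 1, "slide": [-1.03, -0.71, 1.6], "twist": [0, 0, 0]}
    - {"jaw": 1, "slide": [-1.03, -0.71, 1.6], "twist": [0, 0, 0]}

```text
time_s: 3.05
tool_pos: [0.5621, 0.0302, 0.1219]
orientation: [[-0.964, 0.265, -0.0], [0.265, 0.964, -0.0], [0.0, -0.0, -1.0]]
wrist_force: [0.5, -0.2, 1.0]
grip_width: 0.999
grip_force: 0.0
```

```bash
python3 - <<'E'
from h import *
s=cams.camera("side"); S=ctrl.get_state(); print(S["time_s"],S["tool_pos"],S["orientation"].round(3) if hasattr(S["orientation"],"round") else S["orientation"])
b=cv2.resize(s["pixels"][160:290,140:300],(800,600),interpolation=cv2.INTER_CUBIC)
cv2.imwrite("pics/pre2.png",b)
E
```

```text
3.1 [0.56246001 0.03025652 0.12252158] [[-0.964  0.265  0.001]
 [ 0.265  0.964  0.   ]
 [-0.001  0.    -1.   ]]
```

View pics/pre2.png

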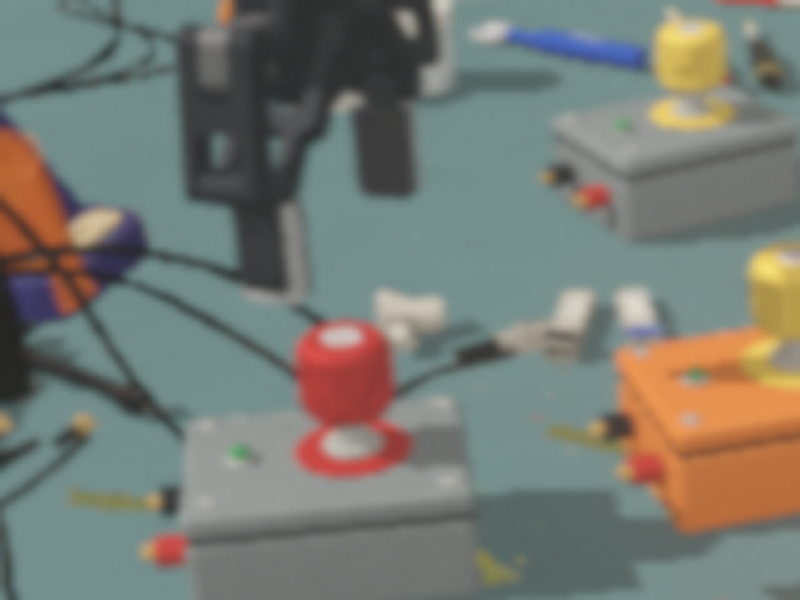

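The near finger tip is at about (270,290), the far one at (385,190), and the knob at (345,370) sits between and below them. I'll descend straight over it.

move_arm:
  commands:
    - {"jaw": 1, "slide": [0, 0, 0.6], "twist": [0, 0, 0]}
    - {"jaw": 1, "slide": [0, 0, 1.2], "twist": [0, 0, 0]}
    - {"jaw": 1, "slide": [0, 0, 1.8], "twist": [0, 0, 0]}
    - {"jaw": 1, "slide": [0, 0, 2.4], "twist": [0, 0, 0]}
    - {"jaw": 1, "slide": [0, 0, 2.4], "twist": [0, 0, 0]}
    - {"jaw": 1, "slide": [0, 0, 2.4], "twist": [0, 0, 0]}

```text
time_s: 3.6
tool_pos: [0.5625, 0.0301, 0.0624]
orientation: [[-0.964, 0.265, 0.001], [0.265, 0.964, -0.0], [-0.001, 0.0, -1.0]]
wrist_force: [0.1, 0.2, 0.1]
grip_width: 1.001
grip_force: 0.0
```

```bash
python3 - <<'E'
from h import *
s=cams.camera("side"); S=ctrl.get_state(); print(S["time_s"],S["tool_pos"],S["wrist_force"])
b=cv2.resize(s["pixels"][190:290,150:270],(720,600),interpolation=cv2.INTER_CUBIC)
cv2.imwrite("pics/down.png",b)
E
```

```text
3.65 [0.56273835 0.03015883 0.06275687] [-0.15685413 -0.13685593 -0.36407105]
```

View pics/down.png

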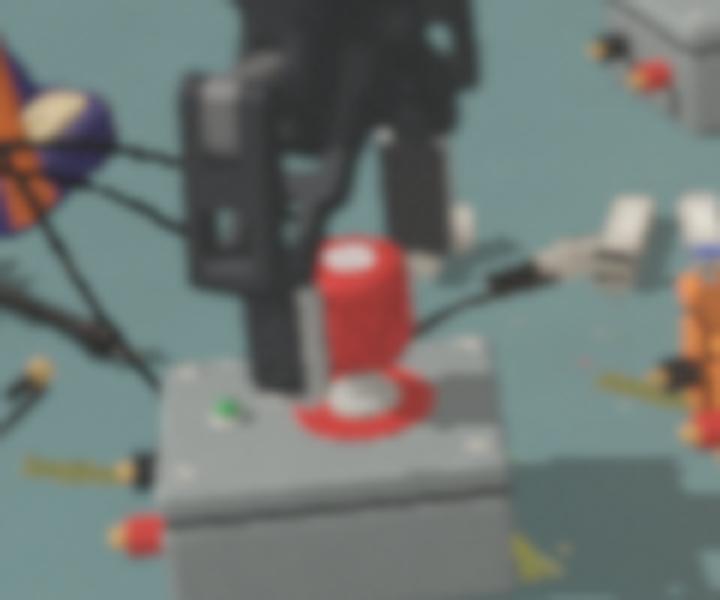

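The near finger is at about (290,340), the far one at (420,200), and the knob at (365,305) is between them. Now I'll close the jaw.

move_arm:
  commands:
    - {"jaw": 0.2, "slide": [0, 0, 0], "twist": [0, 0, 0]}
    - {"jaw": 0.2, "slide": [0, 0, 0], "twist": [0, 0, 0]}
    - {"jaw": 0.2, "slide": [0, 0, 0], "twist": [0, 0, 0]}
    - {"jaw": 0.2, "slide": [0, 0, 0], "twist": [0, 0, 0]}
    - {"jaw": 0.2, "slide": [0, 0, 0], "twist": [0, 0, 0]}
    - {"jaw": 0.2, "slide": [0, 0, 0], "twist": [0, 0, 0]}
    - {"jaw": 0.2, "slide": [0, 0, 0], "twist": [0, 0, 0]}
    - {"jaw": 0.2, "slide": [0, 0, 0], "twist": [0, 0, 0]}

```text
time_s: 4.32
tool_pos: [0.5626, 0.0309, 0.0621]
orientation: [[-0.964, 0.265, 0.001], [0.265, 0.964, 0.001], [-0.001, 0.001, -1.0]]
wrist_force: [-1.5, 4.6, 10.7]
grip_width: 0.356
grip_force: 58.4
```

move_arm:
  commands:
    - {"jaw": 0.2, "slide": [0, 0, -0.2], "twist": [0, 0, 0]}
    - {"jaw": 0.2, "slide": [0, 0, -0.4], "twist": [0, 0, 0]}
    - {"jaw": 0.2, "slide": [0, 0, -0.6], "twist": [0, 0, 0]}
    - {"jaw": 0.2, "slide": [0, 0, -0.8], "twist": [0, 0, 0]}
    - {"jaw": 0.2, "slide": [0, 0, -0.92], "twist": [0, 0, 0]}
    - {"jaw": 0.2, "slide": [0, 0, -0.92], "twist": [0, 0, 0]}
    - {"jaw": 0.2, "slide": [0, 0, -0.92], "twist": [0, 0, 0]}

```text
time_s: 4.9
tool_pos: [0.5625, 0.0309, 0.0843]
orientation: [[-0.964, 0.265, 0.001], [0.265, 0.964, 0.001], [-0.0, 0.001, -1.0]]
wrist_force: [3.4, 5.4, -3.8]
grip_width: 0.352
grip_force: 69.6
```

```bash
python3 - <<'E'
from h import *
s=cams.camera("side"); S=ctrl.get_state(); print(S["time_s"],S["tool_pos"],S["wrist_force"],S["grip_width"])
b=cv2.resize(s["pixels"][190:290,150:270],(720,600),interpolation=cv2.INTER_CUBIC)
cv2.imwrite("pics/up.png",b)
E
```

```text
4.95 [0.5625019  0.0308842  0.08429375] [ 4.51728258  5.3118196  -4.40199688] 0.35322446052883444
```

View pics/up.png

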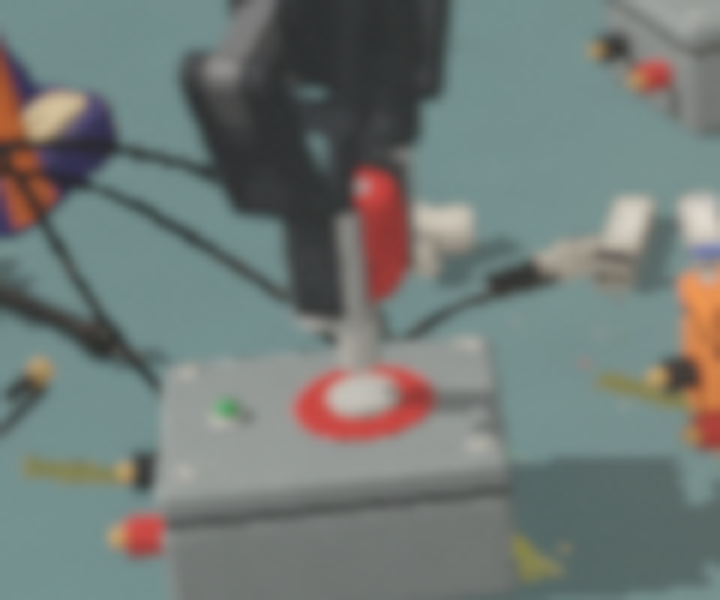

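The picture shows the knob gripped and raised at about (385,235), with the bare stem visible at (357,340). I'll pull slightly further to make sure it's at the stop.

move_arm:
  commands:
    - {"jaw": 0.2, "slide": [0, 0, -0.08], "twist": [0, 0, 0]}
    - {"jaw": 0.2, "slide": [0, 0, -0.14], "twist": [0, 0, 0]}
    - {"jaw": 0.2, "slide": [0, 0, -0.14], "twist": [0, 0, 0]}
    - {"jaw": 0.2, "slide": [0, 0, -0.14], "twist": [0, 0, 0]}

```text
time_s: 5.28
tool_pos: [0.5618, 0.0311, 0.0859]
orientation: [[-0.964, 0.265, -0.002], [0.265, 0.964, 0.001], [0.002, 0.001, -1.0]]
wrist_force: [11.4, 7.2, -42.9]
grip_width: 0.351
grip_force: 67.5
```

The force jumped to 43 N, so the knob is at its stop. Now I'll push it back home.

move_arm:
  commands:
    - {"jaw": 0.2, "slide": [0, 0, 0.2], "twist": [0, 0, 0]}
    - {"jaw": 0.2, "slide": [0, 0, 0.4], "twist": [0, 0, 0]}
    - {"jaw": 0.2, "slide": [0, 0, 0.6], "twist": [0, 0, 0]}
    - {"jaw": 0.2, "slide": [0, 0, 0.8], "twist": [0, 0, 0]}
    - {"jaw": 0.2, "slide": [0, 0, 1.0], "twist": [0, 0, 0]}
    - {"jaw": 0.2, "slide": [0, 0, 1.1], "twist": [0, 0, 0]}
    - {"jaw": 0.2, "slide": [0, 0, 1.1], "twist": [0, 0, 0]}
    - {"jaw": 0.2, "slide": [0, 0, 1.1], "twist": [0, 0, 0]}

```text
time_s: 5.95
tool_pos: [0.5626, 0.0309, 0.0618]
orientation: [[-0.964, 0.265, 0.002], [0.265, 0.964, 0.001], [-0.001, 0.001, -1.0]]
wrist_force: [-6.2, 4.5, 28.8]
grip_width: 0.351
grip_force: 77.5
```

The knob is firmly home, with a 29 N push. I'll open the jaw and back off.

move_arm:
  commands:
    - {"jaw": 1, "slide": [0, 0, 0], "twist": [0, 0, 0]}
    - {"jaw": 1, "slide": [0, 0, 0], "twist": [0, 0, 0]}
    - {"jaw": 1, "slide": [0, 0, 0], "twist": [0, 0, 0]}
    - {"jaw": 1, "slide": [0, 0, 0], "twist": [0, 0, 0]}
    - {"jaw": 1, "slide": [0, 0, 0], "twist": [0, 0, 0]}
    - {"jaw": 1, "slide": [0, 0, 0], "twist": [0, 0, 0]}
    - {"jaw": 1, "slide": [0, 0, -0.8], "twist": [0, 0, 0]}
    - {"jaw": 1, "slide": [0, 0, -1.8], "twist": [0, 0, 0]}
    - {"jaw": 1, "slide": [0, 0, -2.8], "twist": [0, 0, 0]}
    - {"jaw": 1, "slide": [0, 0, -3.6], "twist": [0, 0, 0]}
    - {"jaw": 1, "slide": [0, 0, -3.6], "twist": [0, 0, 0]}
    - {"jaw": 1, "slide": [0, 0, -3.6], "twist": [0, 0, 0]}

```text
time_s: 6.95
tool_pos: [0.5624, 0.03, 0.1509]
orientation: [[-0.964, 0.266, 0.001], [0.266, 0.964, -0.0], [-0.001, 0.0, -1.0]]
wrist_force: [-0.4, 0.3, -0.4]
grip_width: 0.998
grip_force: 0.0
```

```bash
python3 - <<'E'
from h import *
s=cams.camera("side"); S=ctrl.get_state(); print(S["time_s"],S["tool_pos"],S["wrist_force"],S["grip_width"])
b=cv2.resize(s["pixels"][190:290,150:270],(720,600),interpolation=cv2.INTER_CUBIC)
cv2.imwrite("pics/end.png",b)
o=cv2.imread("pics/side0.png")
print("diff to start, box/knob region:",np.abs(o[228:290,175:240].astype(int)-s["pixels"][228:290,175:240]).mean())
E
```

```text
7.0 [0.56201772 0.0299022  0.15003058] [-0.55062107 -0.43069565 -0.56409545] 1.0001573830490873
diff to start, box/knob region: 6.91712158808933
```

View pics/end.png

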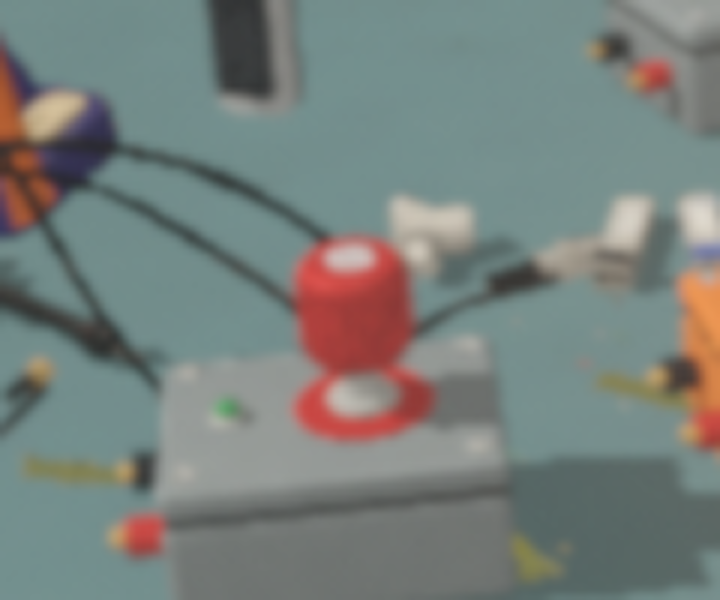

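The knob is back home at about (353,305), with its top at the same row (about 240) as before the pull. The gripper is clear of it.

```bash
python3 -c "
from cell import ctrl; print(ctrl.hand_in())"
```

```text
the job is handed in; nothing more can be done
None
```

I pulled the red knob on the grey box out to its stop, pushed it fully home and let go; the yellow switch and the orange look-alikes weren't touched, and the job was handed in at about 7 s.

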